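# Index a cup-warmer carousel and close its hood

### The arm

A 6-joint arm with a two-finger parallel gripper is mounted at the origin on the work surface. World frame = base frame: x ahead of the robot, y to its left, z up, the work surface at z = 0. Lengths are in m, angles in rad, forces in N, time in s.
With the tool pointing down it reaches from about 0.35 to 0.775 m from the base axis. Payload 7.3 kg.
Tool frame: the origin (TCP) lies at the very end of the fingers, on their centre line; the grasp point (between the pads) lies 19 mm behind it; z points along the fingers, y is the line along which they close (so a half turn about z gives the same grasp; the last joint's range is limited). The gripper opens to 92 mm and grips with 3 to 60 N. Pads are 19 mm wide; open, the fingers measure 130 mm over their backs; the gripper's body (75 mm by 190 mm) begins 47 mm behind the grasp point.
Start: joints at [0.983, 0.342, 1.524, -0, 1.275, -0.146], TCP at [0.224, 0.475, 0.227] pointing down, gripper open.
Joint ranges: [-2.53, 2.53], [-0.77, 2.02], [0.04, 2.7], [-1, 4.14], [0.28, 2.66], [-3.11, 3.11]. Speed limits (rad/s): [2.57, 2.57, 3.14, 3.14, 3.14, 3.14].

### API

Orientations are given as [roll, pitch, yaw] about the fixed x, y, z axes, in that order (R = Rz(yaw) Ry(pitch) Rx(roll)).
In Python, from cell import telemetry, eyes, job gives the robot as it stands.
- The arm moves only by the tool apply_moves, never from a script. Its arguments are lists of equal length, an entry for each row: "delta_pos": the shift along the world's x, y, z each as a share of 0.4 m, from -1 to 1, a list of three; "dr": the turn, a rotation vector about the world's x, y, z each as a share of 0.5 rad, from -1 to 1, a list of three; "jaw": the opening, from 0 (shut) to 1 (fully open). A call has 1 to 8 rows; each row is the pose to reach, as a shift and turn from the pose commanded when the call began; what a row does not reach only later rows make up. A row lasts 1/12 s, in which the tool goes at most 41.7 mm and 7.16 degrees, less where a joint would pass 70% of its speed; a pose out of reach is approached as far as the arm can. A call with a number of a shift or a turn outside -1 to 1 is refused whole. A call with a gripper value outside its range is refused whole. The fingers move at their own pace and stop on an object; "force" is the grip in N (left out, the last holds). Time passes only in rows, so rows that repeat a pose let the fingers close. It gives the time, the measured TCP pose, the force, the opening and the grip force at its end, in the units of the state.
- telemetry.observe(): the state, without advancing time (a new reading comes with each control period).
- eyes.read_camera(name): name is "scene" or "side" or "wrist"; returns the picture (420x560x3 uint8, red, green, blue); there is no depth.
- eyes.camera_model(name): a dict with "vertical_fov" (degrees; the focal length in pixels is half the picture's height over the tangent of half this angle, whatever the lens; pixels are square), "cx", "cy" (the principal point, pixels), "rvec" (rotation vector, rad) and "tvec" (3), from world to camera coordinates, as OpenCV has them; the wrist camera has in their place "hand_eye" (4x4, takes a point from camera to tool coordinates, whose origin is the TCP and whose axes are the flange's). Camera axes: x right, y down, z forward; pixel columns grow to the right and rows downward; lengths in m; the calibration is good to about 2 mm. The wrist camera is an equidistant fisheye: a pixel r from the principal point sees the ray r / f radians off the axis. A picture is of the moment at which its call begins: read the wrist's pose just before it. camera_model takes no time and is no camera call.
- job.hand_in(): hands the job in; it is judged then, once.
The state is a dict: "time": time; "qpos": joint angles; "qvel": joint speeds; "joint_efforts": joint torques, N m; "tool_pos": TCP position; "tool_rot": TCP orientation; "contact_force": force on the tool from outside, world axes, zero at the start; "torque": the same for the moment, N m; "opening": finger opening in m; "grip_force": force on a finger pad.
Only numpy, scipy, OpenCV 4.12 (cv2) and the standard library are available. Lean on these libraries where they do the work, as an engineer would, in place of code of your own. Each camera call takes 0.05 s, during which the arm holds its last target. There are 200 camera calls.

### The job

One brown espresso cup already stands warm under the open hood of the cup warmer; now it is the other espresso cup's turn. Turn the carousel a quarter turn (the upright post on it is the handle) to the click stop that puts the other espresso cup (not the jar) under the hood, then lower the hood gently until it is fully shut over that cup. The cups and the jar must stay upright in their places on the carousel, and everything else on the counter must be left alone.

Things in the scene. Friction and masses are not known exactly. Their poses are not given: they have to be found in the camera images.
- warmer: Base of the cup warmer, fixed: a grey plastic slab, 280 mm in its x by 310 mm in its y (y from -140 to +170), 28 mm high. Origin on the counter, straight below the carousel's axis; z up, +y towards the side where the hood is hinged, x along the hinge line.
- axis (a point): Centre of the carousel's top face, 40 mm above the counter; axes as warmer, not turning. The carousel is a round aluminium disc, 260 mm diameter, with three flat 72 mm black rubber bays centred 90 mm from the axis. At the start the bays lie at +y (the hood's place), -x and +x of this frame.
- carousel (a joint): Angle of the carousel (rad), positive counter-clockwise from above; near 0 at the start. Sprung click stops at -1.571, 0 and +1.571; hard limits at +-1.75. It takes about 4 to 8 N at the post to leave a stop, has free travel between stops, and clicks in by itself within about 0.1 rad of a stop.
- post (a point): Middle of the steel post standing upright on the carousel: 16 mm diameter, 45 mm tall, top 85 mm above the counter, 105 mm from the axis, at -y of axis at the start. This point is 65 mm above the counter and turns with the carousel. The post can be gripped from above and led round the axis in an arc.
- under_hood (a point): Centre of the place under the hood, on the carousel's top face, 90 mm from the axis towards +y of axis; fixed to the base. The new cup must end up centred here.
- hood_hinge (a point): Middle of the hood's hinge line, fixed to the base, 44 mm above the counter, 155 mm from the axis towards +y; axes as warmer. The hood is a steel box open below, 100 mm wide (x), 120 mm deep, 87 mm high; shut, it stands over the +y bay, its flat top 131 mm above the counter.
- hood (a joint): Opening angle of the hood (rad): 0 fully shut (hard stop), 1.2 to 1.55 at the start (standing open), at most 1.65. The hinge is stiff: the hood stays where it is left and takes up to about 5 N at the tab to move.
- hood_tab (a point): Centre of the black tab on the hood: 50 mm wide (along the hinge), 34 long, 8 thick. With the hood shut it sticks out level from the top edge towards the axis, 139 mm from the hinge line (to -y) and 83 mm above it; its top face is level with the hood's. With the hood open it points up and that face looks to +y; pressing that face swings the hood shut.
- cup_a: Warm brown espresso cup, under the hood at the start: 56 mm rim diameter, 50 mm tall, no handle. Origin: centre of its underside, z up. Stands loose on the carousel.
- cup_b: The other brown espresso cup, same make and size, in the bay at -x or +x of axis at the start. Origin: centre of its underside, z up. Stands loose on the carousel.
- jar: Closed round glass jar with steel cap, with a white paper band, 56 mm diameter, 70 mm tall, in the bay that is left. Origin: centre of its underside. Stands loose on the carousel.
- moka: Bystander: aluminium moka pot, 92 mm base, 171 mm tall with knob, black handle reaching 87 mm to its +y. Origin: centre of the underside.
- pan: Bystander: steel milk pan, 136 mm diameter, 75 mm tall, short black handle reaching 157 mm from its centre to its -y. Origin: centre of the underside.
- tin: Bystander: round steel coffee tin, 84 mm diameter, 120 mm tall. Origin: centre of the underside.
- bowl: Bystander: white bowl, 110 mm diameter, 50 mm tall. Origin: centre of the underside.
- spoon: Bystander: steel spoon lying flat, 160 mm long, handle 20 mm thick. Origin: on its underside, near its middle.
Things that resemble listed ones, but are neither listed nor needed, are in the scene too. What is shaped like the cup_a but red is not meant.

How it is judged:
By the outcome, as a careful person would: the job done as asked, in the order asked, and still so for the second after the job is handed in, with the robot touching nothing.
It also fails if it takes over 51 s, if anything falls off the work surface, if the arm or the gripper's body presses on something with over 40 N, if the wrist force passes 120 N, or if a joint passes its speed limit or range.

## Working session

There is one attempt and no reset: what is moved stays moved. The work goes in short steps, Python scripts to look and compute and a tool call to move; the robot and the scene stay as the last step left them, time stands still between calls to the robot, and variables do not carry over. Pictures are saved under pics/ and viewed, at most 10 in all, crops included, and the job is handed in when it is done.

Besides the shell and the picture viewer there is one more tool, called after "Request:" by a JSON object that holds its "method" and its "body". apply_moves: Moves the arm, as the interface text tells. Its arguments: {"type":"object","properties":{"delta_pos":{"type":"array"},"dr":{"type":"array"},"jaw":{"type":"array"},"force":{"type":"number"}},"required":["delta_pos","dr","jaw"]}

```bash
mkdir -p pics
cat > h.py <<'E'
import numpy as np, cv2
from cell import telemetry, eyes, job
def cam(n):
    m=eyes.camera_model(n); f=210/np.tan(np.radians(m["vertical_fov"])/2)
    return m,f
def ray(n,u,v):
    m,f=cam(n); R=cv2.Rodrigues(np.array(m["rvec"],float))[0]; t=np.array(m["tvec"],float).ravel()
    d=R.T@np.array([(u-m["cx"])/f,(v-m["cy"])/f,1]); return -R.T@t,d
def onplane(n,u,v,z):
    o,d=ray(n,u,v); return o+d*(z-o[2])/d[2]
def proj(n,P):
    m,f=cam(n); R=cv2.Rodrigues(np.array(m["rvec"],float))[0]
    c=np.atleast_2d(P)@R.T+np.array(m["tvec"],float).ravel()
    return np.c_[c[:,0]/c[:,2]*f+m["cx"],c[:,1]/c[:,2]*f+m["cy"]]
def snap(n,tag):
    im=eyes.read_camera(n); cv2.imwrite(f"pics/{tag}.png",im[:,:,::-1]); return im
E
python3 - <<'E'
from h import *
for n in("scene","side"):
    snap(n,n+"0"); print(cam(n), ray(n,280,210))
print(telemetry.observe())
E
```

```text
({'vertical_fov': 56.62571496027631, 'cx': 277.63665211872114, 'cy': 217.16483501383038, 'rvec': array([ 1.86505976,  1.99502836, -0.56001365]), 'tvec': array([ 0.08478345, -0.41657264,  1.51106996])}, np.float64(389.802742442659)) (array([1.13164484, 0.00891067, 1.08782074]), array([-0.52453624, -0.04181463, -0.85058091]))
({'vertical_fov': 45.38618153749362, 'cx': 282.8525411592635, 'cy': 201.8339279730404, 'rvec': array([ 2.28938408, -0.61505075,  0.26787675]), 'tvec': array([-0.50382512,  0.24166666,  1.64206737])}, np.float64(502.1912531838965)) (array([-0.07641715, -1.10490543,  1.33490531]), array([ 0.35241244,  0.60118251, -0.71741323]))
{'time': 0.1, 'qpos': array([ 9.83000949e-01,  3.42615021e-01,  1.52488879e+00,  2.72917778e-05,
        1.27540882e+00, -1.46007289e-01]), 'qvel': array([-0.00020229, -0.00173582, -0.00379954, -0.00031952,  0.00122917,
        0.00028141]), 'joint_efforts': array([ 9.01067688e-04, -4.32002771e+01, -2.44698143e+01,  7.18910736e-02,
        5.25475480e-02, -2.54363391e-05]), 'tool_pos': array([0.22424687, 0.47431125, 0.22614561]), 'tool_rot': array([-3.14029052e+00, -2.17863783e-04,  2.69979646e+00]), 'contact_force': array([ 0.68222266, -1.24101839,  0.12625977]), 'torque': array([ 0.03502998,  0.04256594, -0.01750151]), 'grip_force': 0.0, 'opening': 0.09171041409416646}
```

View pics/scene0.png

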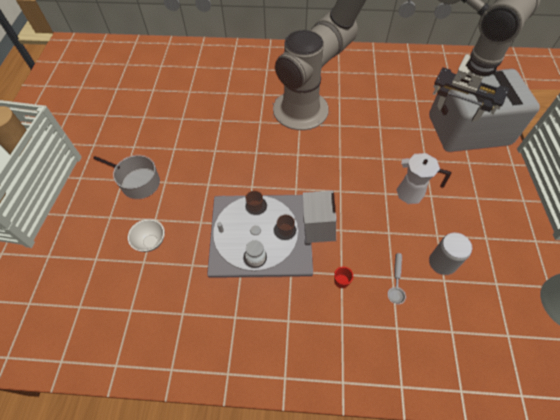

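View pics/side0.png

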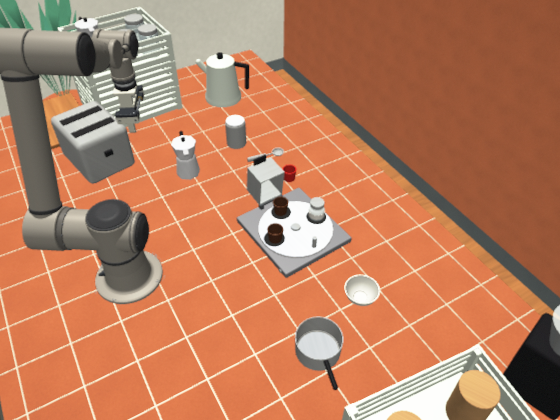

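Both views: the warmer slab is at about x 210–312, y 195–275 in the scene picture. The hood stands open on the right (320,215), cup_a is at (286,227), cup_b at (256,203) on the robot side, the jar at (255,253) and the post at (221,228). I'll zoom in.

Run:
```python
from h import *
a=cv2.imread("pics/scene0.png"); b=cv2.imread("pics/side0.png")
A=cv2.resize(a[180:285,200:350],None,fx=5,fy=5,interpolation=cv2.INTER_CUBIC)
B=cv2.resize(b[145:275,225:365],None,fx=4,fy=4,interpolation=cv2.INTER_CUBIC)
cv2.imwrite("pics/a.png",A);cv2.imwrite("pics/b.png",B)
# rough disc: bright low-sat blob
for n,im,(x0,x1,y0,y1) in(("scene",a,(205,312,190,278)),("side",b,(235,352,190,270))):
    hsv=cv2.cvtColor(im,cv2.COLOR_BGR2HSV); m=((hsv[...,1]<50)&(hsv[...,2]>150)).astype(np.uint8)
    w=np.zeros_like(m); w[y0:y1,x0:x1]=m[y0:y1,x0:x1]
    c=max(cv2.findContours(w,cv2.RETR_EXTERNAL,cv2.CHAIN_APPROX_NONE)[0],key=cv2.contourArea)
    P=np.array([onplane(n,u,v,.04)[:2] for u,v in cv2.convexHull(c)[:,0]])
    (cx,cy),r=cv2.minEnclosingCircle(P.astype(np.float32)); print(n,cx,cy,r,len(P))
    M=np.c_[2*P,np.ones(len(P))]; s=np.linalg.lstsq(M,(P**2).sum(1),rcond=None)[0]; print(s[:2],np.sqrt(s[2]+s[0]**2+s[1]**2))
```

```text
scene 0.5631518959999084 -0.11293540149927139 0.13100071251392365 41
[ 0.56313552 -0.11317949] 0.13022718573957157
side 0.5580939054489136 -0.11291678249835968 0.19953124225139618 17
[ 0.55690208 -0.10683747] 0.18310925975296705
```

View pics/a.png

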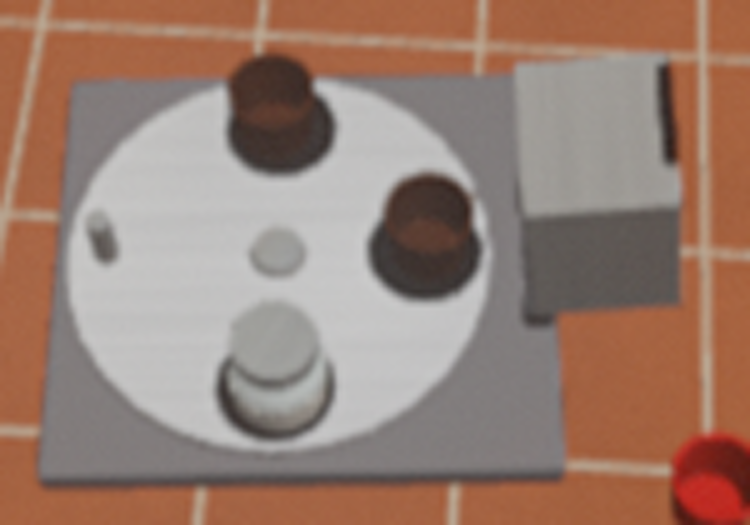

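View pics/b.png

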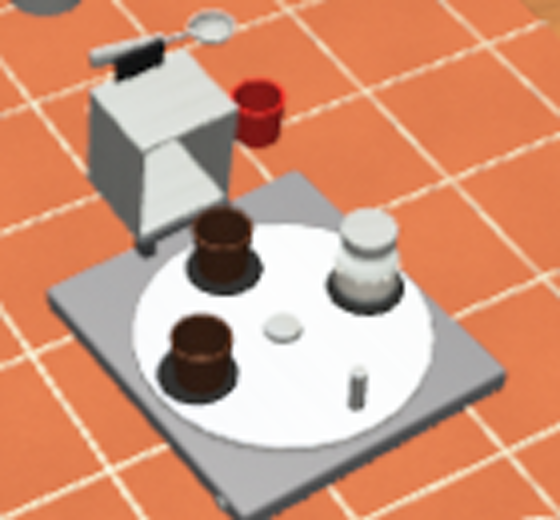

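The crops show the post from its top at (98,217) to its base at (105,258) in the scene crop. The jar is the light, capped one on the far side from the robot, so cup_b is at -x. The hood's tab is a dark strip at (667,112) in the scene crop and (140,60) in the side crop.

Run:
```python
from h import *
s=lambda x,y:(200+x/5-.4,180+y/5-.4); d=lambda x,y:(225+x/4-.4,145+y/4-.4)
for k,p,z in(("posttop",(98,217),.085),("postbase",(106,258),.04),("knob",(278,245),.048),("c1",(75,82),.028),("c2",(40,472),.028),("c3",(563,464),.028),
  ("cupb rim",(270,85),.09),("cupa rim",(427,202),.09),("jar cap",(274,330),.11)): print(k,onplane("scene",*s(*p),z).round(4))
for k,p,z in(("posttop",(358,373),.085),("postbase",(357,404),.04),("c",(50,297),.028),("c",(295,172),.028),("c",(504,377),.028),("cupb rim",(202,337),.09),("cupa rim",(223,230),.09),("jar cap",(369,227),.11)): print("side",k,onplane("side",*d(*p),z).round(4))
# tab: triangulate strip ends/centre
def tri(p,q):
    o1,d1=ray("scene",*s(*p));o2,d2=ray("side",*d(*q)); t=np.linalg.lstsq(np.c_[d1,-d2],o2-o1,rcond=None)[0]
    a=o1+t[0]*d1;b=o2+t[1]*d2; print("tri",((a+b)/2).round(4),np.linalg.norm(a-b).round(4))
tri((667,112),(140,60))
tri((515,64),(90,95)) # box top corner near robot
tri((524,215),(143,145))
tri((678,207),(234,107))
for k,z in(("moka",.1),): print(k,onplane("scene",425,160,.171).round(3),onplane("scene",449,178,.12).round(3))
c=np.array([.563,-.113])
for yaw in(0,.03,-.03):
  R=np.array([[np.cos(yaw),-np.sin(yaw)],[np.sin(yaw),np.cos(yaw)]])
  print(yaw,[np.round(c+R@v,4) for v in ([0,-.105],[-.14,-.14],[.14,-.14],[.14,.17],[-.14,.17])])
```

```text
posttop [ 0.5699 -0.2177  0.085 ]
postbase [ 0.5732 -0.2186  0.04  ]
knob [ 0.5618 -0.1132  0.048 ]
c1 [ 0.4378 -0.2606  0.028 ]
c2 [ 0.7104 -0.2391  0.028 ]
c3 [0.6854 0.0649 0.028 ]
cupb rim [ 0.4731 -0.1245  0.09  ]
cupa rim [ 0.5501 -0.023   0.09  ]
jar cap [ 0.65   -0.1027  0.11  ]
side posttop [ 0.571  -0.2239  0.085 ]
side postbase [ 0.5749 -0.2207  0.04  ]
side c [0.4109 0.0281 0.028 ]
side c [0.6854 0.0583 0.028 ]
side c [ 0.707 -0.25   0.028]
side cupb rim [ 0.4771 -0.1293  0.09  ]
side cupa rim [ 0.5555 -0.0289  0.09  ]
side jar cap [ 0.6569 -0.1057  0.11  ]
tri [0.5461 0.1058 0.1914] 0.0047
tri [0.4956 0.0439 0.1974] 0.0591
tri [0.5469 0.0527 0.113 ] 0.0527
tri [0.6035 0.0918 0.1454] 0.0686
moka [0.364 0.383 0.171] [0.388 0.468 0.12 ]
0 [array([ 0.563, -0.218]), array([ 0.423, -0.253]), array([ 0.703, -0.253]), array([0.703, 0.057]), array([0.423, 0.057])]
0.03 [array([ 0.5661, -0.218 ]), array([ 0.4273, -0.2571]), array([ 0.7071, -0.2487]), array([0.6978, 0.0611]), array([0.418 , 0.0527])]
-0.03 [array([ 0.5599, -0.218 ]), array([ 0.4189, -0.2487]), array([ 0.6987, -0.2571]), array([0.708 , 0.0527]), array([0.4282, 0.0611])]
```

The axis fits at about (0.5625, -0.1135) with a yaw of about 0.083. Post, slab corners and cups agree, and the radius fits 0.130. The tab triangulates to 0.161 m from the hinge, which puts the hood at about 1.45 rad. cup_b is at -x, so the carousel turns -90° and the post goes from (0.571,-0.218) to (0.458,-0.122). First I rise and travel.

Request:
{"method": "apply_moves", "body": {"delta_pos": [[0,0,0.1],[0,0,0.2],[0,0,0.25],[0.045,-0.09,0.25],[0.09,-0.18,0.25],[0.135,-0.27,0.25],[0.18,-0.36,0.25],[0.225,-0.45,0.25]], "dr": [[0,0,0],[0,0,0],[0,0,0],[0,0,0.1],[0,0,0.2],[0,0,0.3],[0,0,0.4],[0,0,0.5]], "jaw": [1,1,1,0.6,0.6,0.6,0.6,0.6], "force": 25}}

```text
time: 0.77
tool_pos: [0.3146, 0.2929, 0.3265]
tool_rot: [-3.141, -0.0, 2.953]
contact_force: [1.1, -0.2, 0.1]
opening: 0.0633
grip_force: 0.0
```

Request:
{"method": "apply_moves", "body": {"delta_pos": [[0.045,-0.09,0],[0.09,-0.18,0],[0.135,-0.27,0],[0.18,-0.36,0],[0.225,-0.45,0],[0.27,-0.54,0],[0.315,-0.63,0],[0.36,-0.72,0]], "dr": [[0,0,0.1],[0,0,0.2],[0,0,0.3],[0,0,0.4],[0,0,0.5],[0,0,0.55],[0,0,0.55],[0,0,0.55]], "jaw": [0.6,0.6,0.6,0.6,0.6,0.6,0.6,0.6]}}

```text
time: 1.43
tool_pos: [0.4587, 0.0046, 0.3266]
tool_rot: [3.141, -0.0, -3.059]
contact_force: [0.7, 0.8, 0.8]
opening: 0.0551
grip_force: 0.0
```

Request:
{"method": "apply_moves", "body": {"delta_pos": [[0.04,-0.08,0],[0.08,-0.16,0],[0.12,-0.24,0],[0.16,-0.32,0],[0.2,-0.4,0],[0.24,-0.48,-0.05],[0.28,-0.555,-0.1],[0.28,-0.555,-0.18]], "dr": [[0,0,0],[0,0,0],[0,0,0],[0,0,0],[0,0,0],[0,0,0],[0,0,0],[0,0,0]], "jaw": [0.6,0.6,0.6,0.6,0.6,0.6,0.6,0.6]}}

```text
time: 2.1
tool_pos: [0.5728, -0.2214, 0.2543]
tool_rot: [-3.138, 0.004, -3.062]
contact_force: [-1.0, 0.9, -0.8]
opening: 0.0548
grip_force: 0.0
```

Request:
{"method": "apply_moves", "body": {"delta_pos": [[0,0,-0.09],[0,0,-0.18],[0,0,-0.25],[0,0,-0.25],[0,0,-0.25]], "dr": [[0,0,0],[0,0,0],[0,0,0],[0,0,0],[0,0,0]], "jaw": [0.6,0.6,0.6,0.6,0.6]}}

```text
time: 2.52
tool_pos: [0.5698, -0.2151, 0.1537]
tool_rot: [3.14, -0.003, -3.058]
contact_force: [0.3, 0.8, 0.3]
opening: 0.055
grip_force: 0.0
```

Run:
```python
from h import *
s=telemetry.observe(); print(s["tool_pos"],s["tool_rot"])
w=snap("wrist","w0")
m=eyes.camera_model("wrist"); print(m)
```

```text
[ 0.56978276 -0.21507037  0.15367143] [ 3.13956609e+00 -3.02462516e-03 -3.05846454e+00]
{'vertical_fov': 65.70646984690485, 'cx': 284.6646932544699, 'cy': 211.41595450760119, 'hand_eye': array([[-4.31730618e-04, -9.54580785e-01, -2.97951906e-01,
         8.03909864e-02],
       [ 9.99999324e-01, -7.33742199e-04,  9.01776001e-04,
         1.01643794e-03],
       [-1.07943793e-03, -2.97951315e-01,  9.54580457e-01,
        -1.57480059e-01],
       [ 0.00000000e+00,  0.00000000e+00,  0.00000000e+00,
         1.00000000e+00]])}
```

View pics/w0.png

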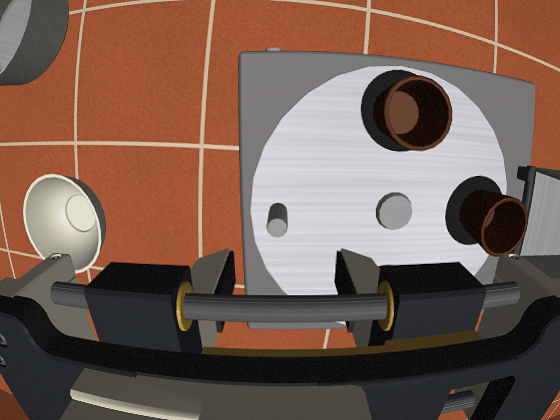

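The wrist view shows the post at about (278,215). Its base end is near row 207 and its top near row 230, and it lies between the open fingers.

```bash
cat >> h.py <<'E'
from scipy.spatial.transform import Rotation as Ro
def wplane(u,v,z,s=None):
    s=s or telemetry.observe(); m,f=cam("wrist"); H=np.array(m["hand_eye"])
    x,y=u-m["cx"],v-m["cy"]; r=np.hypot(x,y); th=r/f
    d=np.array([np.sin(th)*x/r,np.sin(th)*y/r,np.cos(th)])
    R=Ro.from_euler("xyz",s["tool_rot"]).as_matrix(); o=R@H[:3,3]+s["tool_pos"]; d=R@H[:3,:3]@d
    return o+d*(z-o[2])/d[2]
E
python3 - <<'E'
from h import *
a=cv2.imread("pics/w0.png")[190:250,255:305].mean(2)
for r in range(8,56,3): print(190+r, a[r,6:42:2].astype(int))
for p,z in(((278,227),.085),((278,230),.085),((278,207),.04),((395,210),.048)): print(p,wplane(*p,z).round(4))
E
```

```text
198 [217 217 215 215 216 216 217 217 217 215 215 214 216 216 215 213 215 215]
201 [218 217 218 218 217 218 217 217 218 219 219 218 215 215 213 215 215 215]
204 [207 206 206 205 206 210  69  48  53  56  51 153 207 204 204 206 203 204]
207 [216 216 216 218 198  45  55  58  55  59  61  67  61 219 215 218 217 216]
210 [210 210 208 212 104  54  58  59  57  59  63  72  73 199 209 208 209 209]
213 [220 219 220 227  68  55  56  59  58  63  67  70  76 178 220 220 219 219]
216 [216 216 214 224  49  59  60  57  56  60  67  72  79 158 217 216 218 217]
219 [212 213 213 159  51  63 107 148 158 140 107  73  81 150 214 214 215 214]
222 [212 214 215 107 117 152 155 156 157 154 157 162 104 137 217 213 215 214]
225 [210 209 216  96 151 153 153 156 155 157 156 157 164 122 212 211 210 211]
228 [212 213 216 139 150 158 154 156 155 155 157 156 150 177 211 211 213 212]
231 [217 218 220 177 152 154 157 157 157 158 157 150 148 213 218 219 218 217]
234 [217 216 216 217 207 153 153 155 160 158 149 154 215 213 214 214 213 211]
237 [214 212 213 212 211 213 214 199 184 203 217 213 213 213 212 210 211 213]
240 [208 208 210 208 212 208 209 209 208 207 208 209 207 207 207 208 207 205]
243 [218 219 218 219 218 219 218 217 220 219 218 217 218 217 216 216 216 218]
(278, 227) [ 0.5744 -0.2191  0.085 ]
(278, 230) [ 0.5768 -0.2189  0.085 ]
(278, 207) [ 0.5723 -0.2201  0.04  ]
(395, 210) [ 0.564  -0.1167  0.048 ]
```

Request:
{"method": "apply_moves", "body": {"delta_pos": [[0.005,-0.005,-0.06],[0.005,-0.005,-0.12],[0.005,-0.005,-0.18],[0.005,-0.005,-0.22],[0.005,-0.005,-0.25],[0.005,-0.005,-0.25]], "dr": [[0,0,0],[0,0,0],[0,0,0],[0,0,0],[0,0,0],[0,0,0]], "jaw": [0.6,0.6,0.6,0.6,0.6,0.6]}}

```text
time: 3.07
tool_pos: [0.5725, -0.2174, 0.0545]
tool_rot: [3.141, -0.0, -3.058]
contact_force: [-0.2, 0.6, 0.5]
opening: 0.0552
grip_force: 0.0
```

Request:
{"method": "apply_moves", "body": {"delta_pos": [[0,0,0],[0,0,0],[0,0,0],[0,0,0],[0,0,0],[0,0,0],[0,0,0],[0,0,0]], "dr": [[0,0,0],[0,0,0],[0,0,0],[0,0,0],[0,0,0],[0,0,0],[0,0,0],[0,0,0]], "jaw": [0.4,0.3,0.2,0.15,0.1,0.1,0.1,0.1], "force": 25}}

```text
time: 3.73
tool_pos: [0.5731, -0.2205, 0.0554]
tool_rot: [-3.137, 0.002, -3.059]
contact_force: [1.1, -10.9, -0.7]
opening: 0.0154
grip_force: 25.0
```

Run:
```python
from h import *
A=np.array([.5635,-.1155]);v=np.array([.0085,-.1047]);C=np.array([.5725,-.2174])
P=lambda d:A+Ro.from_euler("z",-d,degrees=True).as_matrix()[:2,:2]@v
c=C; cur=0
for n in(20,20,20,15,15):
    D=[cur+n*k/8 for k in range(1,9)]
    print(n,"dr",round(-np.radians(n/8)/.5,4),[list(np.round((P(d)-c)/.4,3)) for d in D]); cur+=n; c=P(cur)
```

```text
20 dr -0.0873 [[np.float64(-0.013), np.float64(-0.008)], [np.float64(-0.024), np.float64(-0.008)], [np.float64(-0.036), np.float64(-0.008)], [np.float64(-0.047), np.float64(-0.007)], [np.float64(-0.058), np.float64(-0.005)], [np.float64(-0.07), np.float64(-0.004)], [np.float64(-0.081), np.float64(-0.001)], [np.float64(-0.092), np.float64(0.002)]]
20 dr -0.0873 [[np.float64(-0.011), np.float64(0.003)], [np.float64(-0.022), np.float64(0.007)], [np.float64(-0.032), np.float64(0.011)], [np.float64(-0.043), np.float64(0.016)], [np.float64(-0.053), np.float64(0.021)], [np.float64(-0.063), np.float64(0.027)], [np.float64(-0.073), np.float64(0.033)], [np.float64(-0.082), np.float64(0.039)]]
20 dr -0.0873 [[np.float64(-0.009), np.float64(0.007)], [np.float64(-0.018), np.float64(0.014)], [np.float64(-0.027), np.float64(0.022)], [np.float64(-0.035), np.float64(0.03)], [np.float64(-0.043), np.float64(0.038)], [np.float64(-0.05), np.float64(0.047)], [np.float64(-0.057), np.float64(0.056)], [np.float64(-0.064), np.float64(0.065)]]
15 dr -0.0654 [[np.float64(-0.005), np.float64(0.007)], [np.float64(-0.009), np.float64(0.014)], [np.float64(-0.014), np.float64(0.022)], [np.float64(-0.018), np.float64(0.029)], [np.float64(-0.021), np.float64(0.037)], [np.float64(-0.025), np.float64(0.045)], [np.float64(-0.028), np.float64(0.053)], [np.float64(-0.031), np.float64(0.061)]]
15 dr -0.0654 [[np.float64(-0.003), np.float64(0.008)], [np.float64(-0.005), np.float64(0.016)], [np.float64(-0.007), np.float64(0.025)], [np.float64(-0.009), np.float64(0.033)], [np.float64(-0.011), np.float64(0.041)], [np.float64(-0.012), np.float64(0.05)], [np.float64(-0.014), np.float64(0.058)], [np.float64(-0.014), np.float64(0.067)]]
```

Request:
{"method": "apply_moves", "body": {"delta_pos": [[-0.013,-0.004,0],[-0.024,-0.006,0],[-0.036,-0.008,0],[-0.047,-0.007,0],[-0.058,-0.005,0],[-0.07,-0.004,0],[-0.081,-0.001,0],[-0.092,0.002,0]], "dr": [[0,0,-0.087],[0,0,-0.175],[0,0,-0.262],[0,0,-0.349],[0,0,-0.436],[0,0,-0.524],[0,0,-0.611],[0,0,-0.698]], "jaw": [0.1,0.1,0.1,0.1,0.1,0.1,0.1,0.1]}}

```text
time: 4.4
tool_pos: [0.5356, -0.217, 0.0554]
tool_rot: [-3.141, 0.001, 2.873]
contact_force: [0.8, -0.0, 1.4]
opening: 0.0155
grip_force: 25.0
```

Request:
{"method": "apply_moves", "body": {"delta_pos": [[-0.011,0.003,0],[-0.022,0.007,0],[-0.032,0.011,0],[-0.043,0.016,0],[-0.053,0.021,0],[-0.063,0.027,0],[-0.073,0.033,0],[-0.082,0.039,0]], "dr": [[0,0,-0.087],[0,0,-0.175],[0,0,-0.262],[0,0,-0.349],[0,0,-0.436],[0,0,-0.524],[0,0,-0.611],[0,0,-0.698]], "jaw": [0.1,0.1,0.1,0.1,0.1,0.1,0.1,0.1]}}

```text
time: 5.07
tool_pos: [0.5032, -0.2014, 0.0554]
tool_rot: [3.141, 0.002, 2.524]
contact_force: [1.0, -1.2, 1.8]
opening: 0.0155
grip_force: 25.0
```

Request:
{"method": "apply_moves", "body": {"delta_pos": [[-0.009,0.007,0],[-0.018,0.014,0],[-0.027,0.022,0],[-0.035,0.03,0],[-0.043,0.038,0],[-0.05,0.047,0],[-0.057,0.056,0],[-0.064,0.065,0]], "dr": [[0,0,-0.087],[0,0,-0.175],[0,0,-0.262],[0,0,-0.349],[0,0,-0.436],[0,0,-0.524],[0,0,-0.611],[0,0,-0.698]], "jaw": [0.1,0.1,0.1,0.1,0.1,0.1,0.1,0.1]}}

```text
time: 5.73
tool_pos: [0.4776, -0.1754, 0.0553]
tool_rot: [3.141, 0.002, 2.176]
contact_force: [-0.0, -1.1, 1.1]
opening: 0.0153
grip_force: 25.0
```

Request:
{"method": "apply_moves", "body": {"delta_pos": [[-0.005,0.007,0],[-0.009,0.014,0],[-0.014,0.022,0],[-0.018,0.029,0],[-0.021,0.037,0],[-0.025,0.045,0],[-0.028,0.053,0],[-0.031,0.061,0]], "dr": [[0,0,-0.065],[0,0,-0.131],[0,0,-0.196],[0,0,-0.262],[0,0,-0.327],[0,0,-0.393],[0,0,-0.458],[0,0,-0.523]], "jaw": [0.1,0.1,0.1,0.1,0.1,0.1,0.1,0.1]}}

```text
time: 6.4
tool_pos: [0.4655, -0.1518, 0.0553]
tool_rot: [3.141, 0.003, 1.915]
contact_force: [-0.2, -5.6, 0.5]
opening: 0.0149
grip_force: 25.0
```

Request:
{"method": "apply_moves", "body": {"delta_pos": [[-0.003,0.008,0],[-0.005,0.016,0],[-0.007,0.025,0],[-0.009,0.033,0],[-0.011,0.041,0],[-0.012,0.05,0],[-0.014,0.058,0],[-0.014,0.067,0]], "dr": [[0,0,-0.065],[0,0,-0.131],[0,0,-0.196],[0,0,-0.262],[0,0,-0.327],[0,0,-0.393],[0,0,-0.458],[0,0,-0.523]], "jaw": [0.1,0.1,0.1,0.1,0.1,0.1,0.1,0.1]}}

```text
time: 7.07
tool_pos: [0.4596, -0.124, 0.0553]
tool_rot: [3.141, 0.001, 1.653]
contact_force: [-3.2, -7.2, 2.2]
opening: 0.0152
grip_force: 25.0
```

Request:
{"method": "apply_moves", "body": {"delta_pos": [[0,0,0],[0,0,0],[0,0,0],[0,0,0],[0,0,0]], "dr": [[0,0,0],[0,0,0],[0,0,0],[0,0,0],[0,0,0]], "jaw": [0.1,0.1,0.1,0.1,0.1]}}

```text
time: 7.48
tool_pos: [0.4595, -0.1245, 0.0553]
tool_rot: [3.141, 0.001, 1.656]
contact_force: [-1.6, -3.2, 6.3]
opening: 0.0154
grip_force: 25.0
```

Request:
{"method": "apply_moves", "body": {"delta_pos": [[0,0,0],[0,0,0],[0,0,0],[0,0,0],[0,0,0.06],[0,0,0.12],[0,0,0.2],[0,0,0.3]], "dr": [[0,0,0],[0,0,0],[0,0,0],[0,0,0],[0,0,0],[0,0,0],[0,0,0],[0,0,0]], "jaw": [0.2,0.3,0.4,0.4,0.4,0.4,0.4,0.4]}}

```text
time: 8.15
tool_pos: [0.4579, -0.1231, 0.1744]
tool_rot: [-3.138, -0.002, 1.655]
contact_force: [0.8, -0.6, -1.6]
opening: 0.0364
grip_force: 0.0
```

Run:
```python
from h import *
s=telemetry.observe(); print(s["tool_pos"],s["tool_rot"],s["opening"])
w=snap("wrist","w1"); a=snap("scene","s1")[:,:,::-1]; b=snap("side","d1")[:,:,::-1]
A=cv2.resize(a[150:290,190:370],None,fx=3,fy=3); B=cv2.resize(b[120:275,225:345],None,fx=2.7,fy=2.7)
h=min(len(A),len(B)); cv2.imwrite("pics/ab1.png",np.hstack([A[:h,:440],B[:h]])) if False else None
C=np.zeros((420,860,3),np.uint8); C[:420,:540]=A[:420]; C[:418,540:860]=B[:418,:320]; cv2.imwrite("pics/ab1.png",C[:,:800])
```

```text
[ 0.45794468 -0.12306581  0.17439949] [-3.13777674e+00 -2.41816666e-03  1.65505673e+00] 0.03644829941273788
```

View pics/ab1.png

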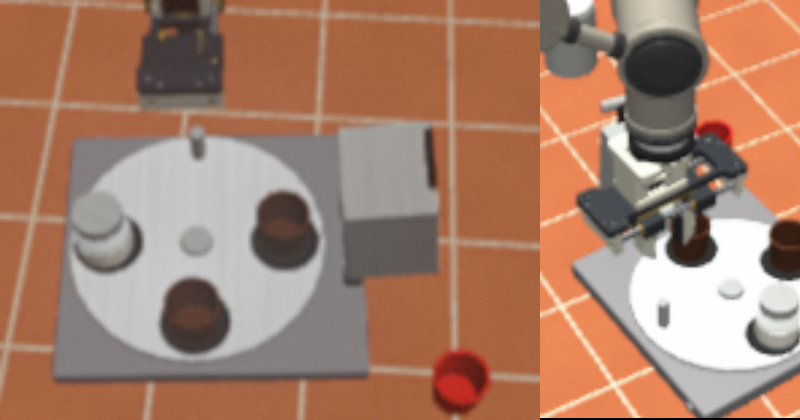

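View pics/w1.png

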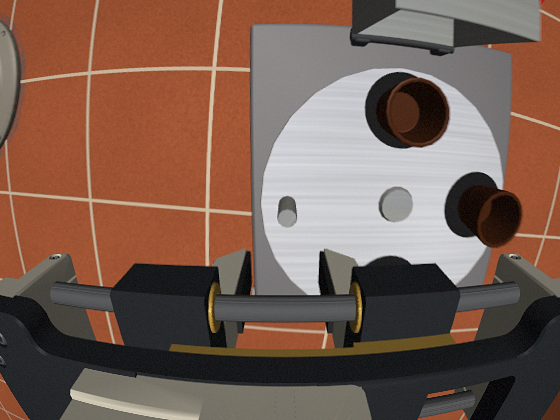

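The carousel has turned: cup_b is under the hood's place at (283,225) in the crop, cup_a on the far side, the jar at left, all upright. I check the seating angle and then plan the hood push.

Run:
```python
from h import *
s=lambda x,y:(190+x/3-.3,150+y/3-.3)
for k,p,z in(("posttop",(197,134),.085),("base",(198,154),.04),("knob",(197,239),.048),("cupb rim",(283,209),.09),("jar",(96,213),.11),("cup a",(194,297),.09)): print(k,onplane("scene",*s(*p),z).round(4))
print(wplane(287,219,.085),wplane(396,204,.048))
# tab path: world positions of tab centre, outer-face point & normal
yaw=.083; ex=np.array([np.cos(yaw),np.sin(yaw),0]); ey=np.array([-np.sin(yaw),np.cos(yaw),0]); ez=np.array([0,0,1.])
H=np.array([.563,-.1145,.044])+.155*ey
for th in(1.45,1.3,1.1,.9,.7,.5,.3,.15,0):
    c,q=np.cos(th),np.sin(th)
    f=lambda y,z:H+(-( -y*c - z*q)*-1*0)*ey if 0 else H+(y*c+z*q)*ey+(-y*q+z*c)*ez
    print(th,"face centre",f(-.139,.087).round(4),"tip",f(-.156,.087).round(4))
```

```text
posttop [ 0.4612 -0.1205  0.085 ]
base [ 0.4566 -0.1227  0.04  ]
knob [ 0.5644 -0.1125  0.048 ]
cupb rim [ 0.5481 -0.026   0.09  ]
jar [ 0.5758 -0.2059  0.11  ]
cup a [ 0.6499 -0.1041  0.09  ]
[ 0.46401532 -0.12661231  0.085     ] [ 0.56836481 -0.11576116  0.048     ]
1.45 face centre [0.5444 0.1093 0.1925] tip [0.5445 0.1073 0.2093]
1.3 face centre [0.5463 0.0865 0.2012] tip [0.5467 0.0819 0.2176]
1.1 face centre [0.5489 0.0544 0.2073] tip [0.5496 0.0467 0.2225]
0.9 face centre [0.5517 0.0218 0.207 ] tip [0.5525 0.0112 0.2203]
0.7 face centre [ 0.5543 -0.0101  0.2001] tip [ 0.5554 -0.0231  0.211 ]
0.5 face centre [ 0.5568 -0.04    0.187 ] tip [ 0.558  -0.0549  0.1951]
0.3 face centre [ 0.559  -0.0667  0.1682] tip [ 0.5604 -0.0829  0.1732]
0.15 face centre [ 0.5605 -0.084   0.1508] tip [ 0.5619 -0.1008  0.1533]
0 face centre [ 0.5617 -0.0986  0.131 ] tip [ 0.5631 -0.1155  0.131 ]
```

Seated: the post measures about 5° off the slab's -x, which matches the warmer's yaw of 4.8°. Next I rise, go over the tab and come down behind it with the jaws closed.

Request:
{"method": "apply_moves", "body": {"delta_pos": [[0,0,0.1],[0,0,0.2],[0,0,0.3],[0,0,0.39],[0.02,0.1,0.39],[0.05,0.19,0.39],[0.08,0.28,0.39],[0.11,0.37,0.39]], "dr": [[0,0,0],[0,0,0],[0,0,0],[0,0,0],[0,0,0],[0,0,0],[0,0,0],[0,0,0]], "jaw": [0.3,0.2,0.1,0,0,0,0,0], "force": 10}}

```text
time: 8.97
tool_pos: [0.5032, 0.0258, 0.3294]
tool_rot: [-3.14, -0.001, 1.654]
contact_force: [1.3, -0.4, 1.1]
opening: 0.0
grip_force: 0.0
```

Request:
{"method": "apply_moves", "body": {"delta_pos": [[0.03,0.1,0],[0.06,0.2,0],[0.09,0.3,0],[0.105,0.35,0],[0.105,0.36,0],[0.105,0.36,0],[0.105,0.36,0]], "dr": [[0,0,0],[0,0,0],[0,0,0],[0,0,0],[0,0,0],[0,0,0],[0,0,0]], "jaw": [0,0,0,0,0,0,0]}}

```text
time: 9.55
tool_pos: [0.5449, 0.1676, 0.3295]
tool_rot: [-3.139, 0.001, 1.655]
contact_force: [-0.2, -0.4, -0.2]
opening: 0.0007
grip_force: 0.0
```

Request:
{"method": "apply_moves", "body": {"delta_pos": [[0,0,-0.09],[0,0,-0.18],[0,0,-0.27],[0,0,-0.34],[0,0,-0.34],[0,-0.03,-0.34],[0,-0.05,-0.34],[0,-0.07,-0.34]], "dr": [[0,0,0],[0,0,0],[0,0,0],[0,0,0],[0,0,0],[0,0,0],[0,0,0],[0,0,0]], "jaw": [0,0,0,0,0,0,0,0]}}

```text
time: 10.22
tool_pos: [0.5466, 0.1386, 0.1973]
tool_rot: [3.137, 0.0, 1.654]
contact_force: [-0.2, 0.1, 0.1]
opening: 0.0005
grip_force: 0.0
```

Request:
{"method": "apply_moves", "body": {"delta_pos": [[0,-0.01,0],[0,-0.02,0],[0,-0.03,0],[0,-0.04,0],[0,-0.05,0],[0,-0.06,0],[0,-0.07,0]], "dr": [[0,0,0],[0,0,0],[0,0,0],[0,0,0],[0,0,0],[0,0,0],[0,0,0]], "jaw": [0,0,0,0,0,0,0]}}

```text
time: 10.8
tool_pos: [0.5457, 0.1132, 0.1955]
tool_rot: [3.14, -0.002, 1.655]
contact_force: [-0.2, 4.9, 4.7]
opening: 0.0004
grip_force: 3.1
```

Run:
```python
from h import *
s=telemetry.observe(); print(s["tool_pos"])
b=snap("side","d2")[:,:,::-1]; cv2.imwrite("pics/d2c.png",cv2.resize(b[80:270,190:360],None,fx=3,fy=3))
```

```text
[0.54568133 0.11320451 0.19551972]
```

View pics/d2c.png

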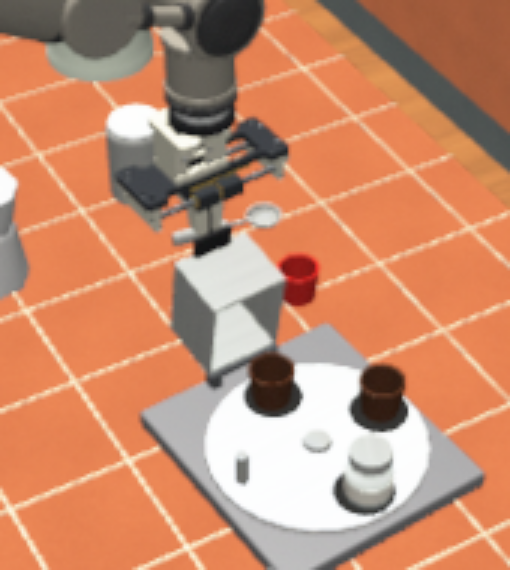

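The hood's tab at (212,240) is against the fingertips and force has built to about 5 N, as expected. I compute the arc.

Run:
```python
from h import *
yaw=.083; ey=np.array([-np.sin(yaw),np.cos(yaw),0]); ez=np.array([0,0,1.])
H=np.array([.563,-.1145,.044])+.155*ey
def T(th):
    c,q=np.cos(th),np.sin(th); y,z=-.139,.086
    return H+(y*c+z*q+.0095)*ey+(-y*q+z*c)*ez
c=np.array([.5448,.112,.1935]); a=1.40
for b in(1.15,.88,.6,.35,.15,-.02):
    print(b,[[float(x) for x in np.round((T(t)-c)/.4,3)] for t in np.linspace(a,b,9)[1:]]); c=T(b);a=b
```

```text
1.15 [[-0.0, -0.016, 0.01], [0.001, -0.028, 0.014], [0.002, -0.04, 0.018], [0.003, -0.052, 0.021], [0.004, -0.065, 0.024], [0.005, -0.077, 0.027], [0.006, -0.09, 0.029], [0.007, -0.102, 0.031]]
0.88 [[0.001, -0.014, 0.002], [0.002, -0.027, 0.003], [0.003, -0.041, 0.003], [0.005, -0.055, 0.004], [0.006, -0.069, 0.003], [0.007, -0.082, 0.003], [0.008, -0.096, 0.001], [0.009, -0.11, -0.0]]
0.6 [[0.001, -0.014, -0.002], [0.002, -0.028, -0.005], [0.003, -0.042, -0.008], [0.005, -0.056, -0.012], [0.006, -0.069, -0.016], [0.007, -0.083, -0.021], [0.008, -0.096, -0.026], [0.009, -0.109, -0.031]]
0.35 [[0.001, -0.012, -0.005], [0.002, -0.023, -0.011], [0.003, -0.034, -0.017], [0.004, -0.045, -0.024], [0.005, -0.056, -0.03], [0.006, -0.067, -0.037], [0.006, -0.077, -0.045], [0.007, -0.087, -0.053]]
0.15 [[0.001, -0.008, -0.006], [0.001, -0.016, -0.013], [0.002, -0.023, -0.02], [0.003, -0.031, -0.027], [0.003, -0.038, -0.034], [0.004, -0.045, -0.041], [0.004, -0.052, -0.049], [0.005, -0.059, -0.057]]
-0.02 [[0.0, -0.006, -0.007], [0.001, -0.011, -0.013], [0.001, -0.016, -0.02], [0.002, -0.021, -0.027], [0.002, -0.026, -0.035], [0.003, -0.031, -0.042], [0.003, -0.036, -0.049], [0.003, -0.04, -0.057]]
```

Request:
{"method": "apply_moves", "body": {"delta_pos": [[0,-0.012,0.006],[0.001,-0.027,0.012],[0.002,-0.04,0.018],[0.003,-0.052,0.021],[0.004,-0.065,0.024],[0.005,-0.077,0.027],[0.006,-0.09,0.029],[0.007,-0.102,0.031]], "dr": [[0,0,0],[0,0,0],[0,0,0],[0,0,0],[0,0,0],[0,0,0],[0,0,0],[0,0,0]], "jaw": [0,0,0,0,0,0,0,0]}}

```text
time: 11.52
tool_pos: [0.5481, 0.0708, 0.2073]
tool_rot: [3.141, 0.0, 1.655]
contact_force: [0.1, 2.9, 0.8]
opening: 0.0006
grip_force: 1.6
```

Request:
{"method": "apply_moves", "body": {"delta_pos": [[0.001,-0.014,0.002],[0.002,-0.027,0.003],[0.003,-0.041,0.003],[0.005,-0.055,0.004],[0.006,-0.069,0.003],[0.007,-0.082,0.003],[0.008,-0.096,0.001],[0.009,-0.11,0]], "dr": [[0,0,0],[0,0,0],[0,0,0],[0,0,0],[0,0,0],[0,0,0],[0,0,0],[0,0,0]], "jaw": [0,0,0,0,0,0,0,0]}}

```text
time: 12.18
tool_pos: [0.5517, 0.0267, 0.2071]
tool_rot: [3.141, 0.0, 1.655]
contact_force: [0.5, 2.1, 2.2]
opening: 0.0006
grip_force: 1.4
```

Request:
{"method": "apply_moves", "body": {"delta_pos": [[0.001,-0.014,-0.002],[0.002,-0.028,-0.005],[0.003,-0.042,-0.008],[0.005,-0.056,-0.012],[0.006,-0.069,-0.016],[0.007,-0.083,-0.021],[0.008,-0.096,-0.026],[0.009,-0.109,-0.031]], "dr": [[0,0,0],[0,0,0],[0,0,0],[0,0,0],[0,0,0],[0,0,0],[0,0,0],[0,0,0]], "jaw": [0,0,0,0,0,0,0,0]}}

```text
time: 12.85
tool_pos: [0.5553, -0.0169, 0.1946]
tool_rot: [3.141, 0.0, 1.655]
contact_force: [0.7, 0.2, 2.9]
opening: 0.0006
grip_force: 1.5
```

Forces stay at 3 N or below, with contact kept throughout. I continue.

Request:
{"method": "apply_moves", "body": {"delta_pos": [[0.001,-0.012,-0.005],[0.002,-0.023,-0.011],[0.003,-0.034,-0.017],[0.004,-0.045,-0.024],[0.005,-0.056,-0.03],[0.006,-0.067,-0.037],[0.006,-0.077,-0.045],[0.007,-0.087,-0.053]], "dr": [[0,0,0],[0,0,0],[0,0,0],[0,0,0],[0,0,0],[0,0,0],[0,0,0],[0,0,0]], "jaw": [0,0,0,0,0,0,0,0]}}

```text
time: 13.52
tool_pos: [0.5581, -0.0515, 0.1732]
tool_rot: [3.141, 0.0, 1.655]
contact_force: [-0.3, -1.1, 3.3]
opening: 0.0003
grip_force: 1.4
```

Request:
{"method": "apply_moves", "body": {"delta_pos": [[0.001,-0.008,-0.006],[0.001,-0.016,-0.013],[0.002,-0.023,-0.02],[0.003,-0.031,-0.027],[0.003,-0.038,-0.034],[0.004,-0.045,-0.041],[0.004,-0.052,-0.049],[0.005,-0.059,-0.057]], "dr": [[0,0,0],[0,0,0],[0,0,0],[0,0,0],[0,0,0],[0,0,0],[0,0,0],[0,0,0]], "jaw": [0,0,0,0,0,0,0,0]}}

```text
time: 14.18
tool_pos: [0.56, -0.0748, 0.1504]
tool_rot: [3.142, 0.0, 1.655]
contact_force: [-1.7, -1.9, 2.3]
opening: 0.0004
grip_force: 1.1
```

Request:
{"method": "apply_moves", "body": {"delta_pos": [[0,-0.006,-0.007],[0.001,-0.011,-0.013],[0.001,-0.016,-0.02],[0.002,-0.021,-0.027],[0.002,-0.026,-0.034],[0.003,-0.031,-0.04],[0.003,-0.036,-0.045],[0.003,-0.036,-0.05]], "dr": [[0,0,0],[0,0,0],[0,0,0],[0,0,0],[0,0,0],[0,0,0],[0,0,0],[0,0,0]], "jaw": [0,0,0,0,0,0,0,0]}}

```text
time: 14.85
tool_pos: [0.5612, -0.0893, 0.1311]
tool_rot: [3.142, 0.0, 1.655]
contact_force: [-6.3, 1.4, 22.3]
opening: 0.0006
grip_force: 10.8
```

At z = 0.131 the force jumps to 22 N, so the hood is on its hard stop. I retract straight up and verify.

Request:
{"method": "apply_moves", "body": {"delta_pos": [[0,0,0.02],[0,0,0.06],[0,0,0.12],[0,0,0.2],[0,0,0.3],[-0.08,0,0.4],[-0.16,0,0.48],[-0.24,0,0.5]], "dr": [[0,0,0],[0,0,0],[0,0,0],[0,0,0],[0,0,0],[0,0,0],[0,0,0],[0,0,0]], "jaw": [0,0,0,0,0,0,0,0]}}

```text
time: 15.52
tool_pos: [0.4686, -0.0891, 0.3327]
tool_rot: [3.137, 0.002, 1.656]
contact_force: [-1.3, -1.0, 0.9]
opening: 0.0004
grip_force: 0.0
```

Run:
```python
from h import *
a=snap("scene","s3")[:,:,::-1]; b=snap("side","d3")[:,:,::-1]
C=np.zeros((420,800,3),np.uint8); C[:,:400]=cv2.resize(a[150:290,195:328],(400,420)); C[:,400:]=cv2.resize(b[140:275,230:358],(400,420)); cv2.imwrite("pics/ab3.png",C)
```

```text
(no output)
```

View pics/ab3.png

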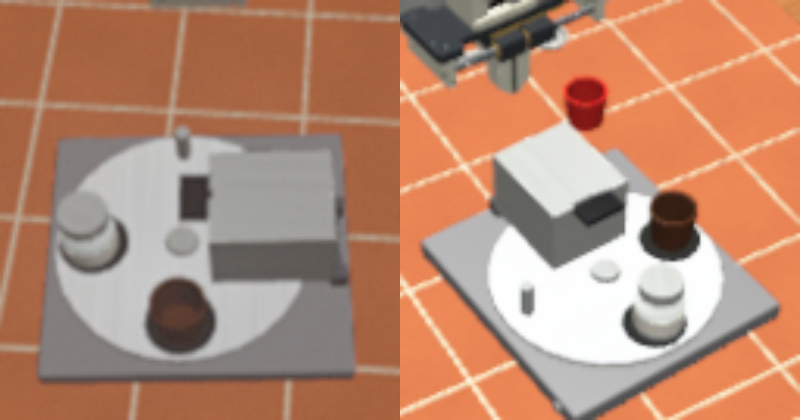

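The hood is flat shut over cup_b, with its tab level at (193,197) in the left half. cup_a, the jar and the post are in place and upright.

```bash
python3 -c "
from cell import job; print(job.hand_in())"
```

```text
the job is handed in; nothing more can be done
None
```

I turned the carousel a quarter turn to its click stop, so the other espresso cup is under the hood, then shut the hood fully over it; the last pictures show cup_a and the jar upright in their bays, nothing else on the counter was touched, and I handed the job in at about 16 s.

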